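# Unlock and lift out a vial cassette

### The job

Slide the keeper on the sampler dock fully back so that its tongue no longer covers the vial cassette. Then pinch the cassette's two side catches together, lift it straight up out of the dock by them, and finish while still holding it, upright and still, with its underside about 8 cm above the dock's deck. Leave the bottle, the tape roll and the tray where they are.

Things in the scene. Friction and masses are not known exactly. Their poses are not given: they have to be found in the camera images.
- dock: White plastic dock fixed to the bench, flat deck 50 mm high. Origin at bench level, below the centre of the well that holds the cassette. Housing from x = -60 to +170 mm (its length), y = -75 to +75 mm. The well is 74 (x) by 66 mm (y) at the deck, its floor at z = 8 mm; on its two y sides the deck overhangs, and the catches' toes lock under it.
- keeper (a joint): Slide of the aluminium keeper along the dock's +x, m: 0 to 0.01 at the start (locked, tongue over the cassette), 0.055 fully back at its stop. About 2 N of friction; stays where it is left. Tongue 20 mm wide (y), 88 to 94 mm above the bench, its tip at dock x = -5 mm plus the joint value; the cassette's end is at dock x = 35 mm.
- keeper_grip (a point): Centre of the black upright grip block on the keeper: 16 mm in dock x, 30 mm in dock y, 32 mm tall (94 to 126 mm above the bench). Lies at dock x = 62 mm plus the joint value, y = 0, 110 mm above the bench. Can be gripped across its 30 mm from above and drawn along the dock's +x, or pushed.
- cassette: Loose grey plastic cassette, six vial tops on it, 0.2 to 0.45 kg, in the well with the dock's axes. Origin: centre of its underside, 8 mm above the bench at the start. 70 (x) by 40 (y) by 76 mm tall, top at 84 mm; lower 36 mm is 63 mm wide in y (1.5 mm play). Must rise 42 mm to leave the well. A catch on each y side at x = 0; while a catch is out its toe locks under the deck.
- catch_left (a joint): Inward travel in m of the catch on the cassette's +y side: 0 out (locked), 0.008 fully pinched in. Spring 3 N at 0 to 7 N at 0.008. The toe is free of the dock from about 0.004 on.
- catch_right (a joint): The same for the catch on the cassette's -y side, also positive inward.
- catch_left_pad (a point): On the outer face of the +y catch's upright steel finger plate, 24 mm wide (x), showing 50 to 84 mm above the bench. The point starts 72 mm above the bench and 32 mm from the cassette's middle (24 mm when pinched). The two plates measure 64 mm over their outer faces when out, 48 mm when pinched; the deck beside them is flat and free.
- catch_right_pad (a point): The same on the -y catch.
- bottle: Bystander: white capped plastic bottle, 56 mm across, 120 mm tall, near the dock's +y side. Origin at the centre of its underside.
- tape: Bystander: white tape roll lying flat, 90 mm across, 25 mm high, near the dock's -y side. Origin at the centre of its underside.
- tray: Bystander: small open blue plastic tray, 90 x 70 x 35 mm, near the dock's -y side. Origin at the centre of its underside.
There are look-alikes about, which are no part of the job. There is more than one size of the cassette; the job needs the middle-sized.

How it is judged:
By the outcome, as a careful person would: the job done as asked, in the order asked, and still so for the second after the job is handed in, while the arm keeps its last pose, push and grip.
It also fails if it takes over 48 s, if anything falls off the work surface, if the arm or the gripper's body presses on something with over 40 N, if the wrist force passes 120 N, or if a joint passes its speed limit or range.

### The arm

A 7-joint arm with a two-finger parallel gripper is mounted at the origin on the work surface. World frame = base frame: x ahead of the robot, y to its left, z up, the work surface at z = 0. Lengths are in m, angles in degrees, forces in N, time in s.
With the tool pointing down it reaches from about 0.425 to 0.875 m from the base axis. Payload 4.7 kg.
Tool frame: the origin (TCP) lies midway between the tips of the shut fingers; the grasp point (between the pads) lies 19 mm behind it; y points along the fingers, x is the direction in which the jaws open and shut, and the axes are right-handed (so a half turn about y gives the same grasp; the last joint's range is limited). The gripper opens to 87 mm and grips with 3 to 60 N. Pads are 19 mm wide; open, the fingers measure 117 mm over their backs; the gripper's body (75 mm by 190 mm) begins 51 mm behind the grasp point.
Start: joints at [-70.067, 18.392, -4.016, 83.108, 1.295, 78.541, -3.26], TCP at [0.213, 0.614, 0.223] pointing down, gripper open.
Joint ranges: [-163.93, 163.93], [-17.29, 119.83], [-79.2, 71.16], [3.27, 140.29], [-89.18, 269.18], [5.43, 117.66], [-154.24, 154.24]. Speed limits (degrees/s): [147.25, 147.25, 180, 180, 180, 180, 180].

### API

Orientations are given as [roll, pitch, yaw] about the fixed x, y, z axes, in that order (R = Rz(yaw) Ry(pitch) Rx(roll)).
In Python, from cell import env gives the robot as it stands.
- The arm moves only by the tool carry_out, never from a script. Its argument "targets" is a list of rows, each a list of 2 entries, a list of its own where there are three numbers: the shift along the tool's x, y, z in mm, then the turn, a rotation vector about the tool's x, y, z in degrees. A call has 1 to 12 rows; each row shifts and turns the commanded pose from where the row before left it, along the tool's axes as they then stand; what a row does not reach is not made up. A row lasts 1/10 s, in which the tool goes at most 50 mm and 8.59 degrees, less where a joint would pass 70% of its speed; a pose out of reach is approached as far as the arm can. A call with a gripper value outside its range is refused whole. "jaw" is the opening, from 0 (shut) to 1 (fully open), set as the call begins (left out, the last holds). The fingers move at their own pace and stop on an object; "squeeze" is the grip in N (left out, the last holds). Time passes only in rows, so rows that do not move let the fingers close. It gives the time, the measured TCP pose, the force and the opening at its end, in the units of the state.
- env.get_obs(): the state, without advancing time (a new reading comes with each control period).
- env.read_camera(name): name is "side" or "top"; returns the picture (420x560x3 uint8, red, green, blue); there is no depth.
- env.get_calibration(name): a dict with "fx", "fy", "cx", "cy" (pixels), "R" (3x3) and "t" (3): a world point X has camera coordinates R X + t. Camera axes: x right, y down, z forward; pixel columns grow to the right and rows downward; lengths in m; the calibration is good to about 2 mm. A picture is of the moment at which its call begins. get_calibration takes no time and is no camera call.
- env.sign_off(): hands the job in, once; it reports no verdict.
Trained networks look in the newest picture that a camera, given by its name, has taken for a name from the list of things; names that differ only in an ending like _2 or _b are one class to them, and where a whole thing is asked for, a point or a joint stands for the part that bears it (a point fixed in the world has none). Each returns a list of dicts, best first, with "p" (0 to 1); they miss things now and then, are a little off and sometimes report something else, mostly with a low value. They report only what shows in the picture. A call takes as long as a camera call. They do not tell look-alikes from the thing itself.
- env.outline_of(camera, label): "mask" (420x560 bool, what is visible of it) and "xy" ([column, row] in pixels, amid what is visible of it).
The state is a dict: "time_s": time; "qpos": joint angles; "joint_velocities": joint speeds; "effort": joint torques, N m; "tool_pos": TCP position; "tool_rot": TCP orientation; "force": force on the tool from outside, world axes, zero at the start; "wrist_torque": the same for the moment, N m; "grip_width": finger opening in m.
Only numpy, scipy, OpenCV 4.12 (cv2) and the standard library are available. Lean on these libraries where they do the work, as an engineer would, in place of code of your own. Each camera call takes 0.05 s, during which the arm holds its last target.

## Working session

There is one attempt and no reset: what is moved stays moved. The work goes in short steps, Python scripts to look and compute and a tool call to move; the robot and the scene stay as the last step left them, time stands still between calls to the robot, and variables do not carry over. Pictures are saved under pics/ and viewed, and the job is handed in when it is done.

Besides the shell and the picture viewer there is one more tool, called after ">>>" as name(argument=value, ...), one argument or row to a line, values as JSON. carry_out: Moves the arm, as the interface text tells. Its arguments: {"type":"object","properties":{"targets":{"type":"array","items":{"type":"array"}},"jaw":{"type":"number"},"squeeze":{"type":"number"}},"required":["targets"]}

```bash
mkdir -p pics; ls
python3 - <<'E'
from cell import env
import cv2
for c in("side","top"):
    im=env.read_camera(c); cv2.imwrite(f"pics/{c}0.png",im[:,:,::-1])
    k=env.get_calibration(c); print(c,{a:(b if isinstance(b,float) else __import__('numpy').round(b,3).tolist()) for a,b in k.items()})
print(env.get_obs())
E
```

```text
pics
side {'fx': 379.0694567007387, 'fy': 379.0694567007387, 'cx': 275.94106317935746, 'cy': 210.65568916698098, 'R': [[0.939, -0.344, 0.011], [-0.215, -0.613, -0.76], [0.268, 0.711, -0.65]], 't': [-0.495, 0.222, 0.631]}
top {'fx': 480.9418511566412, 'fy': 480.9418511566412, 'cx': 274.60157866652327, 'cy': 214.50814906747348, 'R': [[-0.015, -1.0, 0.002], [-0.996, 0.014, -0.086], [0.086, -0.003, -0.996]], 't': [0.042, 0.54, 1.155]}
{'time_s': 0.1, 'qpos': array([-70.06765167,  18.4344815 ,  -4.01707588,  83.16853628,
         1.29592738,  78.5423436 ,  -3.2595617 ]), 'joint_velocities': array([ 0.01657819, -0.04886395,  0.04514369, -0.03823307,  0.03350767,
        0.00131622,  0.02105843]), 'effort': array([ 1.78418236e-04, -4.92569733e+01, -4.05213945e-01, -3.13400102e+01,
       -6.39598933e-02,  3.94418312e-02,  5.55883821e-05]), 'tool_pos': array([0.21282399, 0.61363111, 0.2215694 ]), 'tool_rot': array([-90.00600141,   0.10006751,  70.87934368]), 'force': array([-0.10699151, -0.39891589, -0.05022783]), 'wrist_torque': array([-0.04733533,  0.02875789, -0.03904245]), 'grip_width': 0.08714842042937147}
```

View pics/side0.png

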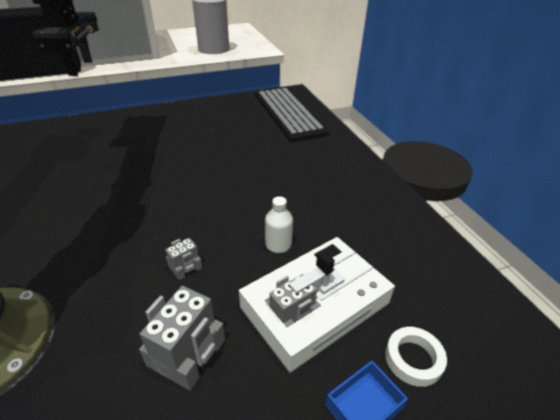

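View pics/top0.png

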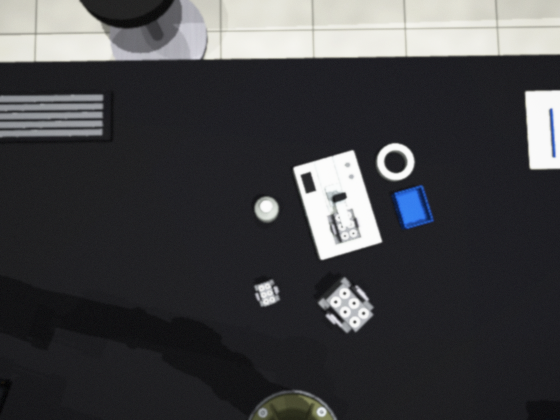

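The candidates for the cassette in the top view are the loose small one at (267,292), the loose large one at (346,305), and the one in the dock at (345,225). The docked one is middle-sized and sits in the well under the tongue, so it fits. I'll confirm with a crop and measure.

```bash
cat > h.py <<'E'
import numpy as np, cv2
from cell import env
def K(c):
    k=env.get_calibration(c); return np.array([[k['fx'],0,k['cx']],[0,k['fy'],k['cy']],[0,0,1]]),np.array(k['R']),np.array(k['t'])
def proj(c,X):
    k,R,t=K(c); p=(k@(R@np.atleast_2d(X).T+t[:,None])).T; return p[:,:2]/p[:,2:]
def atz(c,uv,z):
    k,R,t=K(c); o=-R.T@t; d=(R.T@np.linalg.inv(k)@np.c_[np.atleast_2d(uv),np.ones(len(np.atleast_2d(uv)))].T).T
    return o+d*((z-o[2])/d[:,2])[:,None]
E
python3 - <<'E'
from h import *
for c in("side","top"):
    im=env.read_camera(c)[:,:,::-1].copy()
    box=(230,225,180,135) if c=="side" else (280,140,120,130)
    x,y,w,h=box
    cv2.imwrite(f"pics/{c}1.png",cv2.resize(im[y:y+h,x:x+w],None,fx=4.4,fy=4.4,interpolation=cv2.INTER_CUBIC))
    for l,z in(("dock",.05),("cassette",.084),("keeper_grip",.12),("keeper",.1),("catch_left_pad",.072),("catch_right_pad",.072),("bottle",.06),("tape",.02),("tray",.02)):
        for d in env.outline_of(c,l)[:3]:
            print(c,l,round(d['p'],2),np.round(d['xy'],1),int(d['mask'].sum()),np.round(atz(c,d['xy'],z)[0],3))
            if l=="dock" and d['p']>.5:
                cs,_=cv2.findContours(d['mask'].astype(np.uint8),0,1); cn=max(cs,key=cv2.contourArea)
                r=cv2.minAreaRect(cn.astype(np.float32)); print(r); print(np.round(atz(c,cv2.boxPoints(r),.05),4))
E
```

```text
side dock 0.66 [316.6 299.5] 10195 [ 0.549 -0.14   0.05 ]
((315.9220275878906, 294.819580078125), (97.72565460205078, 138.74314880371094), 54.10733413696289)
[[ 0.414  -0.0835  0.05  ]
 [ 0.6964  0.042   0.05  ]
 [ 0.692  -0.1777  0.05  ]
 [ 0.4556 -0.2457  0.05  ]]
side cassette 0.9 [177.  332.2] 5647 [ 0.318 -0.145  0.084]
side cassette 0.6 [291.1 302.1] 1598 [ 0.496 -0.152  0.084]
side cassette 0.55 [181.9 256. ] 940 [0.35  0.004 0.084]
side keeper_grip 0.77 [321.7 276.6] 1111 [ 0.548 -0.148  0.12 ]
side keeper_grip 0.2 [366.4 397.7] 3147 [ 0.519 -0.334  0.12 ]
side keeper 0.58 [319.1 276.7] 1145 [ 0.553 -0.132  0.1  ]
side catch_left_pad 0.78 [154.6 306.8] 234 [ 0.291 -0.08   0.072]
side catch_left_pad 0.61 [279.8 280.7] 75 [ 0.498 -0.097  0.072]
side catch_left_pad 0.52 [187.5 260.9] 154 [0.357 0.    0.072]
side catch_right_pad 0.72 [303.8 307. ] 215 [ 0.515 -0.16   0.072]
side catch_right_pad 0.61 [202.4 342.8] 678 [ 0.35  -0.167  0.072]
side bottle 0.61 [278.2 225.9] 1208 [0.548 0.045 0.06 ]
side tape 0.63 [409.9 365.7] 2000 [ 0.645 -0.283  0.02 ]
side tape 0.17 [322.2 278.3] 
[... 424 characters left out ...]
76 [267.9 291.2] 379 [0.359 0.053 0.084]
top cassette 0.61 [410.4 207. ] 1157 [ 0.548 -0.282  0.084]
top keeper_grip 0.98 [335.3 198.1] 489 [ 0.568 -0.103  0.12 ]
top keeper 0.91 [341.1 200.4] 566 [ 0.564 -0.118  0.1  ]
top keeper 0.61 [413.  205.5] 1192 [ 0.55  -0.283  0.1  ]
top catch_left_pad 0.43 [335.3 320.7] 88 [ 0.289 -0.102  0.072]
top catch_left_pad 0.42 [335.3 233.1] 25 [ 0.491 -0.107  0.072]
top catch_right_pad 0.61 [358.9 222.8] 60 [ 0.514 -0.163  0.072]
top catch_right_pad 0.57 [357.9 292. ] 77 [ 0.353 -0.156  0.072]
top bottle 0.61 [267.5 207.4] 470 [0.555 0.051 0.06 ]
top tape 0.69 [389.5 173.5] 806 [ 0.639 -0.252  0.02 ]
top tray 0.62 [410.9 210. ] 1151 [ 0.547 -0.301  0.02 ]
```

```bash
sleep 1; ls pics
```

```text
side0.png
side1.png
top0.png
top1.png
```

View pics/top1.png

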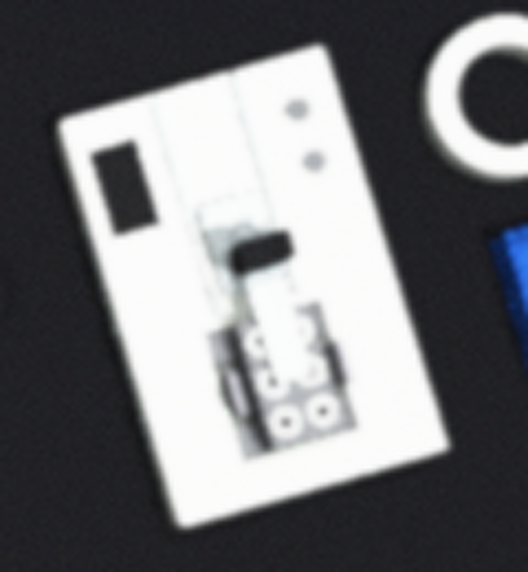

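View pics/side1.png

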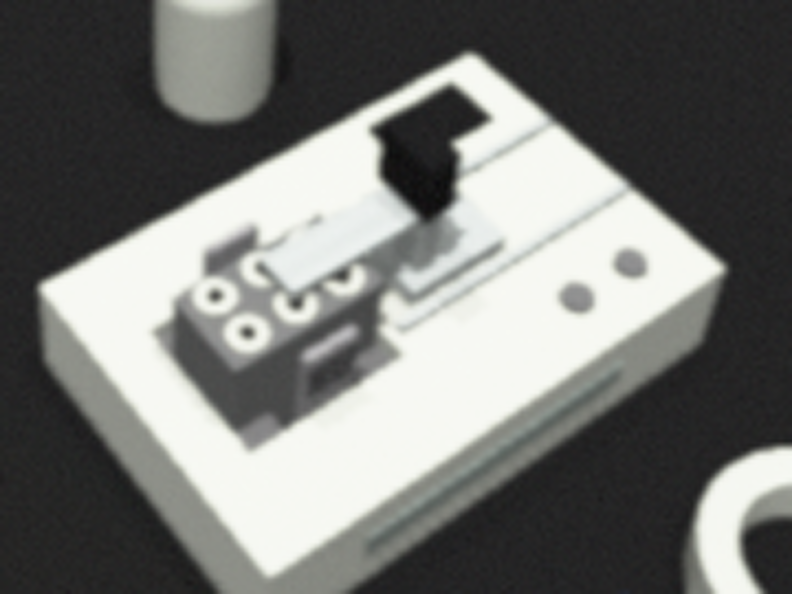

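The crops confirm it: the docked cassette sits under the keeper tongue, with the grip block on the far side (top about (340,197)). Next I fit the dock pose from the deck corners in both views.

```bash
cat >> h.py <<'E'
DOCK=None
def d2w(P,p): # p=x,y,yaw(rad)
    P=np.atleast_2d(P); c,s=np.cos(p[2]),np.sin(p[2]); return np.c_[p[0]+c*P[:,0]-s*P[:,1],p[1]+s*P[:,0]+c*P[:,1],P[:,2]]
E
python3 - <<'E'
from h import *
from scipy.optimize import least_squares
# order: (170,75),(170,-75),(-60,-75),(-60,75)
top=np.array([(60,120),(325,44),(449,450),(180,528)])/4.4+[280,140]-.4
side=np.array([(472,52),(727,268),(270,578),(38,287)])/4.4+[230,225]-.4
M=np.array([(.17,.075,.05),(.17,-.075,.05),(-.06,-.075,.05),(-.06,.075,.05)])
def solve(sets):
    f=lambda p:np.concatenate([(proj(c,d2w(M,p))-uv).ravel() for c,uv in sets])
    r=least_squares(f,[.5,-.13,.25]); return r.x,r.fun
for s in([("top",top)],[("side",side)],[("top",top),("side",side)]):
    x,f=solve(s); print(x,np.degrees(x[2]),np.round(f.reshape(-1,2),1).tolist())
p=x
for c,b,k in(("side",(230,225,180,135),0),("top",(280,140,120,130),0)):
    im=env.read_camera(c)[:,:,::-1].copy(); X,Y,w,h=b
    im=cv2.resize(im[Y:Y+h,X:X+w],None,fx=4.4,fy=4.4,interpolation=cv2.INTER_CUBIC)
    def dr(P,col):
        q=((proj(c,d2w(P,p))-[X,Y]+.5)*4.4).astype(int); cv2.polylines(im,[q.reshape(-1,1,2)],True,col,1)
    R=lambda x0,x1,y0,y1,z:[(x0,y0,z),(x1,y0,z),(x1,y1,z),(x0,y1,z)]
    dr(M,(0,0,255)); dr(R(-.035,.035,-.02,.02,.084),(0,255,0)); dr(R(.054,.07,-.015,.015,.126),(255,128,0)); dr(R(-.005,.05,-.01,.01,.094),(255,0,255))
    dr(R(-.012,.012,-.032,.032,.084),(0,255,255))
    dr(R(-.037,.037,-.033,.033,.05),(255,255,0))
    cv2.imwrite(f"pics/{c}2.png",im)
E
```

```text
[ 0.5081939  -0.13029963  0.26540193] 15.206410578364482 [[0.5, 0.3], [-0.3, 0.7], [-0.5, -0.3], [0.3, -0.6]]
[ 0.5078237  -0.13159892  0.26935171] 15.432716249982198 [[-0.1, 0.3], [-0.4, 0.0], [-0.0, 0.1], [0.5, -0.1]]
[ 0.50801087 -0.13108123  0.26797227] 15.35367999760956 [[0.7, 0.5], [-0.2, 0.7], [-0.1, -0.3], [0.7, -0.4], [-0.0, 0.1], [-0.4, -0.1], [-0.1, -0.3], [0.6, -0.4]]
```

```bash
python3 -c "
import cv2,numpy as np
a=cv2.imread('pics/side2.png');b=cv2.imread('pics/top2.png')
cv2.imwrite('pics/both2.png',b)"
```

```text
(no output)
```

View pics/top2.png

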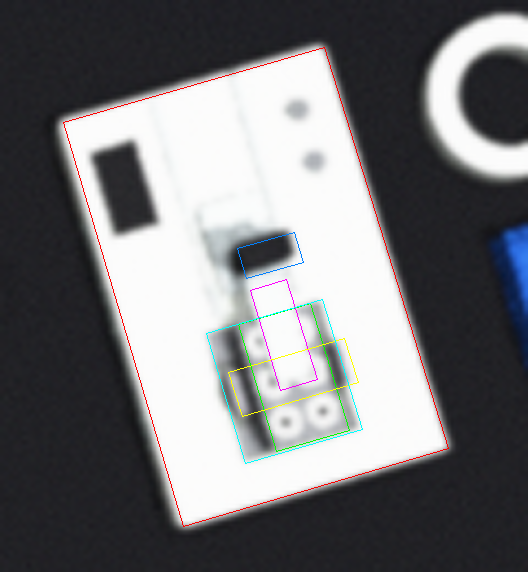

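View pics/side2.png

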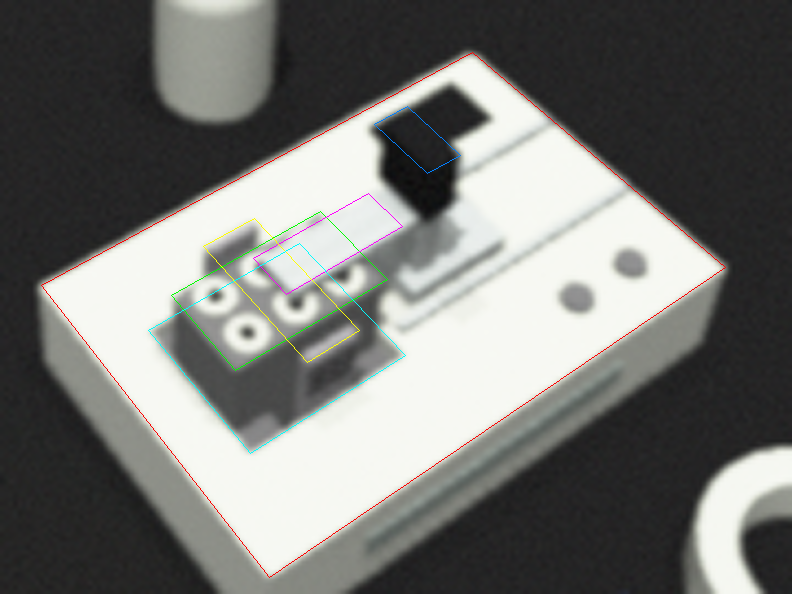

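Dock pose: (0.508, -0.131), yaw 15.35°, with sub-pixel residuals. The overlays on the cassette, catches and grip agree to about 1–4 mm. For yaw 105.35° the tool turns -34.5° about its y, then travels about -796 mm along x and -154 mm along z.

>>> carry_out(
  targets=[
    [[0,0,0],[0,-8.5,0]],
    [[0,0,0],[0,-8.5,0]],
    [[0,0,0],[0,-8.5,0]],
    [[0,0,0],[0,-8.5,0]],
    [[-46,0,-9],[0,0,0]],
    [[-46,0,-9],[0,0,0]],
    [[-46,0,-9],[0,0,0]],
    [[-46,0,-9],[0,0,0]],
    [[-46,0,-9],[0,0,0]],
    [[-46,0,-9],[0,0,0]],
    [[-46,0,-9],[0,0,0]],
    [[-46,0,-9],[0,0,0]],
  ],
  jaw=1,
  squeeze=15,
)

```text
time_s: 2.4
tool_pos: [0.3777, 0.2752, 0.2229]
tool_rot: [-90.1, -0.0, 104.9]
force: [1.0, 0.2, 0.4]
grip_width: 0.0869
```

>>> carry_out(
  targets=[
    [[-46,0,-9],[0,0,0]],
    [[-46,0,-9],[0,0,0]],
    [[-46,0,-9],[0,0,0]],
    [[-46,0,-9],[0,0,0]],
    [[-46,0,-9],[0,0,0]],
    [[-46,0,-9],[0,0,0]],
    [[-46,0,-9],[0,0,0]],
    [[0,0,0],[0,0,0]],
    [[0,0,0],[0,0,0]],
  ],
)

```text
time_s: 3.3
tool_pos: [0.5207, -0.0191, 0.2225]
tool_rot: [-90.0, -0.0, 104.7]
force: [-0.3, 1.3, 0.6]
grip_width: 0.0869
```

>>> carry_out(
  targets=[
    [[0,0,0],[0,-0.6,0]],
    [[-35,0,-8.4],[0,0,0]],
    [[-35,0,-8.4],[0,0,0]],
    [[-34.7,0,-8.3],[0,0,0]],
    [[0,30,0],[0,0,0]],
    [[0,30,0],[0,0,0]],
    [[0,0,0],[0,0,0]],
    [[0,0,0],[0,0,0]],
  ],
)

```text
time_s: 4.1
tool_pos: [0.5727, -0.1106, 0.1628]
tool_rot: [-90.0, -0.0, 105.6]
force: [-0.1, 0.3, 1.6]
grip_width: 0.0872
```

Run:
```python
from h import *
for c in("side","top"):
    im=env.read_camera(c)[:,:,::-1].copy()
    X,Y,w,h=(230,165,180,135) if c=="side" else (270,130,120,130)
    cv2.imwrite(f"pics/{c}3.png",cv2.resize(im[Y:Y+h,X:X+w],None,fx=4.4,fy=4.4,interpolation=cv2.INTER_CUBIC))
o=env.get_obs(); p=np.array([.508,-.1311,np.radians(15.35)]); d=o['tool_pos']-[*p[:2],0]
c,s=np.cos(p[2]),np.sin(p[2]); print(o['tool_pos'],o['tool_rot'],"dock",c*d[0]+s*d[1],-s*d[0]+c*d[1]); print(o['qpos'])
```

```text
[ 0.57383341 -0.1114214   0.16444048] [-9.01609031e+01  2.78433212e-02  1.05584831e+02] dock 0.06869413603464855 0.0015495274037921891
[-19.56792721  13.44981344  32.41540634  98.41164731  -7.66927362
  70.18254337 120.30993933]
```

View pics/side3.png

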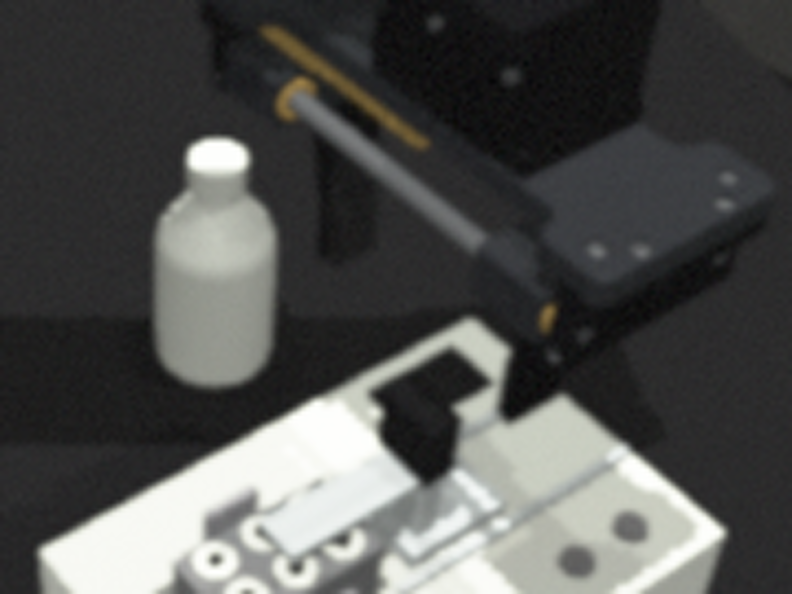

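View pics/top3.png

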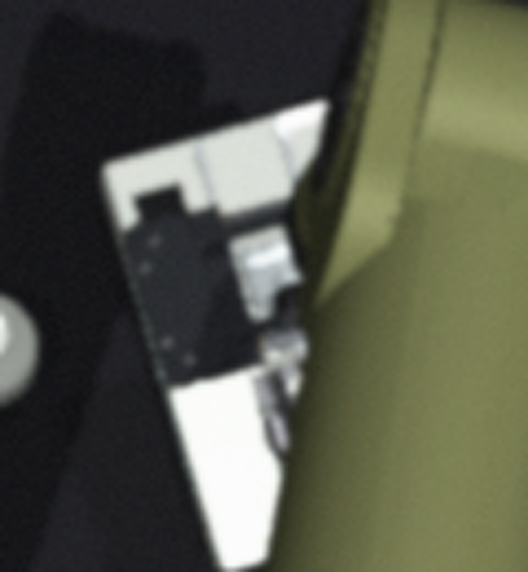

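The side view shows the open fingers on either side of the black block ((322,265) in full-frame pixels), clear of the bottle. I'll descend to TCP z≈0.10 and grip.

>>> carry_out(
  targets=[
    [[-1.5,16,1],[0,0.2,0]],
    [[0,16,0],[0,0,0]],
    [[0,16,0],[0,0,0]],
    [[0,16,0],[0,0,0]],
    [[0,0,0],[0,0,0]],
    [[0,0,0],[0,0,0]],
  ],
)

```text
time_s: 4.8
tool_pos: [0.5723, -0.1139, 0.0986]
tool_rot: [-90.0, 0.0, 105.3]
force: [0.1, -0.4, 0.2]
grip_width: 0.0867
```

>>> carry_out(
  targets=[
    [[0,0,0],[0,0,0]],
    [[0,0,0],[0,0,0]],
    [[0,0,0],[0,0,0]],
    [[0,0,0],[0,0,0]],
    [[0,0,0],[0,0,0]],
    [[0,0,0],[0,0,0]],
    [[0,0,0],[0,0,0]],
    [[0,0,0],[0,0,0]],
  ],
  jaw=0,
  squeeze=15,
)

```text
time_s: 5.6
tool_pos: [0.5722, -0.1139, 0.0986]
tool_rot: [-90.0, -0.0, 105.3]
force: [-0.6, 1.0, 0.9]
grip_width: 0.0312
```

>>> carry_out(
  targets=[
    [[0,0,-4],[0,0,0]],
    [[0,0,-5],[0,0,0]],
    [[0,0,-5],[0,0,0]],
    [[0,0,-5],[0,0,0]],
    [[0,0,-5],[0,0,0]],
    [[0,0,-5],[0,0,0]],
    [[0,0,-5],[0,0,0]],
    [[0,0,-5],[0,0,0]],
    [[0,0,-5],[0,0,0]],
    [[0,0,0],[0,0,0]],
  ],
)

```text
time_s: 6.6
tool_pos: [0.6159, -0.1013, 0.0985]
tool_rot: [-90.1, -0.0, 105.3]
force: [-0.2, 4.3, -0.0]
grip_width: 0.0297
```

>>> carry_out(
  targets=[
    [[0,0,-2],[0,0,0]],
    [[0,0,-2],[0,0,0]],
    [[0,0,0],[0,0,0]],
  ],
)

```text
time_s: 6.9
tool_pos: [0.6186, -0.1006, 0.0985]
tool_rot: [-90.0, -0.1, 105.3]
force: [-2.5, 4.1, 1.5]
grip_width: 0.0302
```

>>> carry_out(
  targets=[
    [[0,0,-2],[0,0,0]],
    [[0,0,0],[0,0,0]],
  ],
)

```text
time_s: 7.1
tool_pos: [0.6204, -0.1001, 0.0986]
tool_rot: [-90.0, -0.1, 105.3]
force: [-2.5, 5.4, 2.8]
grip_width: 0.0299
```

>>> carry_out(
  targets=[
    [[0,0,-2],[0,0,0]],
    [[0,0,0],[0,0,0]],
  ],
)

```text
time_s: 7.3
tool_pos: [0.6221, -0.0997, 0.0985]
tool_rot: [-90.0, -0.1, 105.3]
force: [-2.8, 4.4, 4.0]
grip_width: 0.0298
```

>>> carry_out(
  targets=[
    [[0,0,-2],[0,0,0]],
    [[0,0,0],[0,0,0]],
  ],
)

```text
time_s: 7.5
tool_pos: [0.6222, -0.0996, 0.0985]
tool_rot: [-89.8, -0.1, 105.3]
force: [-8.1, 3.8, 7.1]
grip_width: 0.0298
```

At 51.8 mm of travel the keeper stopped with the pull rising, so it is at its stop. The gripped block also confirms dock y=0 to within a millimetre. I'll ease off, release and rise.

>>> carry_out(
  targets=[
    [[0,0,1],[0,0,0]],
    [[0,0,0],[0,0,0]],
    [[0,0,0],[0,0,0]],
    [[0,0,0],[0,0,0]],
    [[0,0,0],[0,0,0]],
    [[0,0,0],[0,0,0]],
    [[0,0,0],[0,0,0]],
    [[0,-15,0],[0,0,0]],
    [[0,-25,0],[0,0,0]],
    [[0,-30,0],[0,0,0]],
    [[0,0,0],[0,0,0]],
    [[0,0,0],[0,0,0]],
  ],
  jaw=1,
)

```text
time_s: 8.7
tool_pos: [0.6241, -0.1002, 0.1704]
tool_rot: [-90.2, 0.0, 105.3]
force: [-0.1, -0.8, 0.0]
grip_width: 0.0869
```

```bash
cat >> h.py <<'E'
def dk():
    o=env.get_obs(); p=np.array([.508,-.1311,np.radians(15.35)]); d=o['tool_pos']-[*p[:2],0]
    c,s=np.cos(p[2]),np.sin(p[2]); return np.round([c*d[0]+s*d[1],-s*d[0]+c*d[1],d[2]],4),np.round(o['tool_rot'],2)
def snap(n):
  for c in("side","top"):
    im=env.read_camera(c)[:,:,::-1].copy()
    X,Y,w,h=(230,190,180,135) if c=="side" else (270,130,120,130)
    cv2.imwrite(f"pics/{c}{n}.png",cv2.resize(im[Y:Y+h,X:X+w],None,fx=4.4,fy=4.4,interpolation=cv2.INTER_CUBIC))
E
python3 -c "
from h import *
snap(4);print(dk())"
```

```text
(array([ 0.119 , -0.0003,  0.1682]), array([-8.9960e+01, -3.0000e-02,  1.0528e+02]))
```

View pics/side4.png

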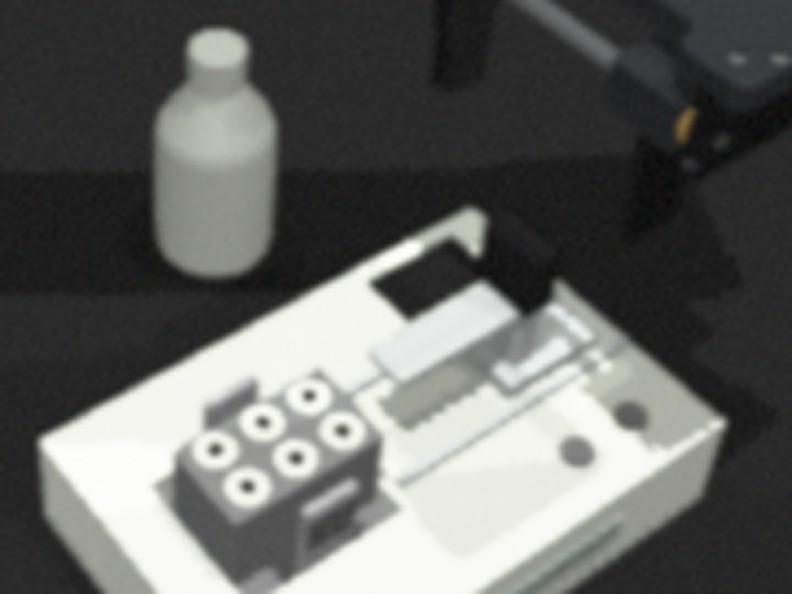

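The keeper is back and all six vial tops show; the tongue tip is at about (318,275) in full-frame pixels. I'll check the tip and cassette centre numerically.

Run:
```python
from h import *
p=np.array([.508,-.1311,np.radians(15.35)])
def f(uv,z):
    w=atz("side",np.array(uv)/4.4+[230-.4,190-.4],z)
    c,s=np.cos(p[2]),np.sin(p[2]); d=w[:,:2]-p[:2]; return np.round(np.c_[d@[c,s],d@[-s,c]]*1e3,1).tolist()
print("tip",f([(370,357),(405,385)],.094))
print("cass top corners",f([(174,455),(237,522),(380,436),(318,372)],.084))
print("vials",f([(215,449),(263,422),(309,396),(248,486),(296,457),(342,429)],.086))
print("plate tops L,R",f([(206,402),(256,376),(303,513),(357,484)],.084))
```

```text
tip [[47.5, 5.8], [49.5, -12.3]]
cass top corners [[-35.7, 17.2], [-34.0, -19.6], [32.1, -19.6], [32.2, 17.7]]
vials [[-22.7, 9.5], [-0.7, 9.3], [21.0, 9.2], [-22.5, -10.6], [-0.5, -10.4], [21.4, -10.1]]
plate tops L,R [[-11.8, 30.5], [11.4, 29.8], [-12.5, -30.1], [11.3, -31.4]]
```

The keeper is at its stop (tip about 49 mm, against 50 nominal) and the cassette is centred at dock (-0.5, -0.6) mm. Next I move over the cassette.

>>> carry_out(
  targets=[
    [[0,0,30],[0,0,0]],
    [[0,0,30],[0,0,0]],
    [[0,0,30],[0,0,0]],
    [[0,0,29.5],[0,0,0]],
    [[0,30,0],[0,0,0]],
    [[0,25,0],[0,0,0]],
    [[0,0,0],[0,0,0]],
    [[0,0,0],[0,0,0]],
  ],
)

```text
time_s: 9.6
tool_pos: [0.5075, -0.1315, 0.1132]
tool_rot: [-89.9, -0.0, 105.3]
force: [0.2, -0.3, -0.4]
grip_width: 0.0872
```

```bash
python3 -c "
from h import *
snap(5);print(dk())"
```

```text
(array([ 0.0007, -0.0008,  0.1146]), array([-9.0070e+01,  4.0000e-02,  1.0528e+02]))
```

View pics/side5.png

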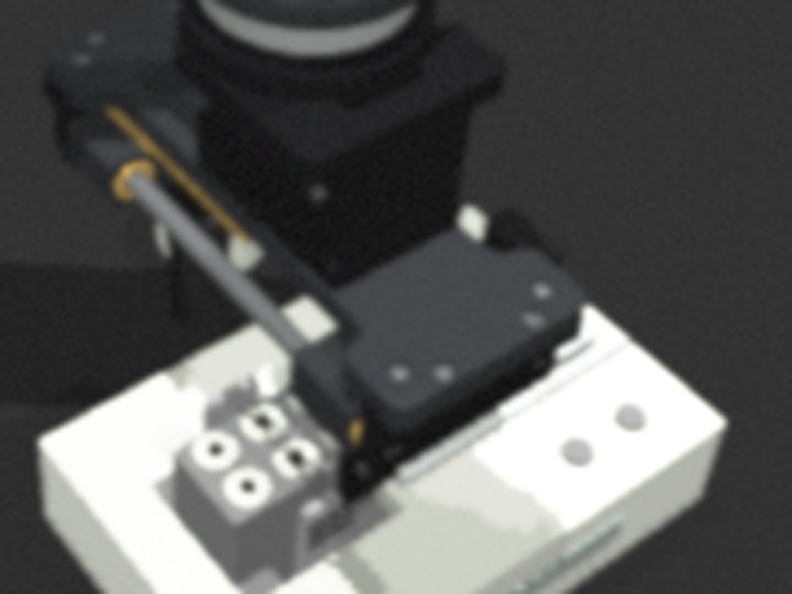

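The fingers straddle the cassette, with the near fingertip at about (310,304) in full-frame pixels, beside the right plate, and all is clear. I'll descend to TCP z≈0.057.

>>> carry_out(
  targets=[
    [[0,12,1],[0,0,0]],
    [[0,12,0],[0,0,0]],
    [[0,12,0],[0,0,0]],
    [[0,10,0],[0,0,0]],
    [[0,10,0],[0,0,0]],
    [[0,0,0],[0,0,0]],
    [[0,0,0],[0,0,0]],
  ],
)

```text
time_s: 10.4
tool_pos: [0.507, -0.1319, 0.0573]
tool_rot: [-90.0, 0.0, 105.3]
force: [0.4, -0.1, 0.7]
grip_width: 0.0871
```

```bash
python3 -c "
from h import *
snap(6);print(dk())"
```

```text
(array([-0.0007, -0.0007,  0.058 ]), array([-9.0050e+01,  2.0000e-02,  1.0527e+02]))
```

View pics/side6.png

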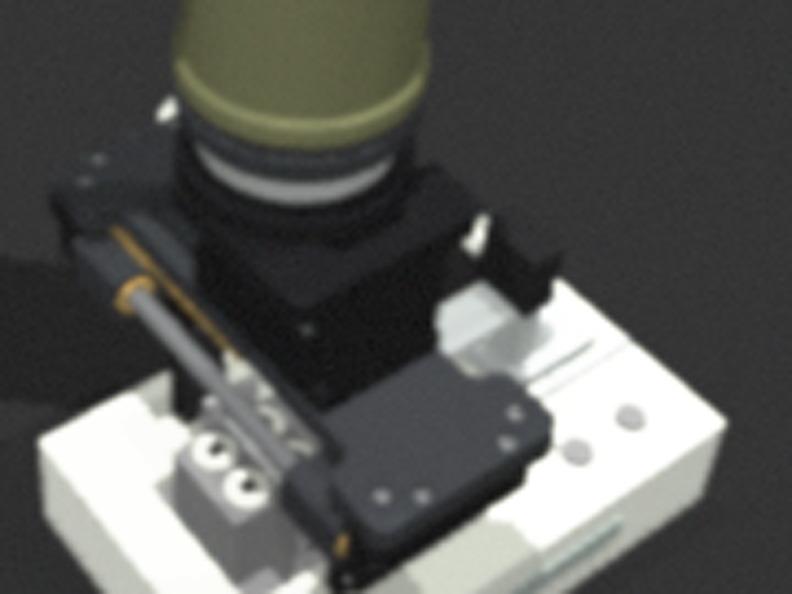

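The fingers are beside both plates with no contact force. Now I pinch at 30 N.

>>> carry_out(
  targets=[
    [[0,0,0],[0,0,0]],
    [[0,0,0],[0,0,0]],
    [[0,0,0],[0,0,0]],
    [[0,0,0],[0,0,0]],
    [[0,0,0],[0,0,0]],
    [[0,0,0],[0,0,0]],
    [[0,0,0],[0,0,0]],
    [[0,0,0],[0,0,0]],
  ],
  jaw=0,
  squeeze=30,
)

```text
time_s: 11.3
tool_pos: [0.5072, -0.1316, 0.0582]
tool_rot: [-90.0, -0.0, 105.3]
force: [-1.8, 1.6, 5.7]
grip_width: 0.0456
```

Width is 45.6 mm against 48 nominal, so I'll lift a little and check.

>>> carry_out(
  targets=[
    [[0,0,0],[0,0,0]],
    [[0,0,0],[0,0,0]],
    [[0,-2,0],[0,0,0]],
    [[0,-3,0],[0,0,0]],
    [[0,-3,0],[0,0,0]],
    [[0,0,0],[0,0,0]],
  ],
)

```text
time_s: 11.9
tool_pos: [0.5071, -0.1318, 0.0657]
tool_rot: [-90.0, 0.0, 105.3]
force: [0.8, -0.1, -3.5]
grip_width: 0.0455
```

```bash
python3 -c "
from h import *
snap(7);print(dk(),env.get_obs()['force'],env.get_obs()['grip_width'])"
```

```text
(array([-0.0012, -0.0004,  0.0654]), array([-89.99,  -0.  , 105.28])) [-0.60324106 -0.1915579  -4.01770961] 0.04483740935531183
```

View pics/side7.png

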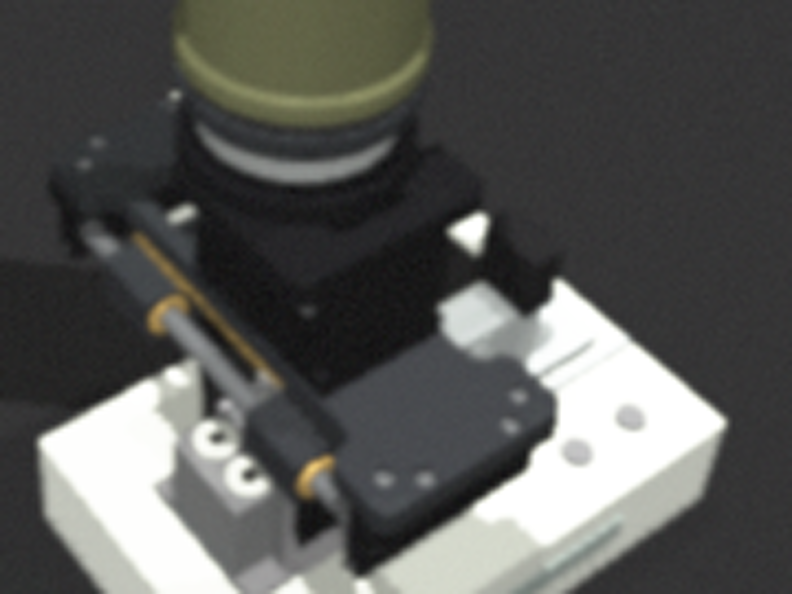

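The wrist carries about -4 N, and the vial tops rose about 2.5 px. The cassette is coming up free, so I keep lifting.

>>> carry_out(
  targets=[
    [[0,-6,0],[0,0,0]],
    [[0,-8,0],[0,0,0]],
    [[0,-8,0],[0,0,0]],
    [[0,-8,0],[0,0,0]],
    [[0,-8,0],[0,0,0]],
    [[0,-8,0],[0,0,0]],
    [[0,0,0],[0,0,0]],
  ],
)

```text
time_s: 12.7
tool_pos: [0.5081, -0.132, 0.1131]
tool_rot: [-90.2, 0.0, 105.3]
force: [0.6, 0.1, -3.3]
grip_width: 0.0459
```

>>> carry_out(
  targets=[
    [[0,-8,0],[0,0,0]],
    [[0,-10,0],[0,0,0]],
    [[0,-10,0],[0,0,0]],
    [[0,-10,0],[0,0,0]],
    [[0,-10,0],[0,0,0]],
    [[0,-10,0],[0,0,0]],
    [[0,-8,0],[0,0,0]],
    [[0,-3,0],[0,0,0]],
    [[0,0,0],[0,0,0]],
    [[0,0,0],[0,0,0]],
    [[0,0,0],[0,0,0]],
  ],
)

```text
time_s: 13.8
tool_pos: [0.5067, -0.1317, 0.18]
tool_rot: [-89.9, -0.0, 105.3]
force: [-0.9, -0.1, -4.3]
grip_width: 0.0456
```

Run:
```python
from h import *
for i in range(3): print(dk(),np.round(env.get_obs()['force'],1),env.get_obs()['grip_width']); im=env.read_camera("side")
cv2.imwrite("pics/side8.png",cv2.resize(im[110:330,190:430,::-1],None,fx=2.7,fy=2.7,interpolation=cv2.INTER_CUBIC))
cv2.imwrite("pics/top8.png",env.read_camera("top")[:,:,::-1])
```

```text
(array([-0.0014, -0.0002,  0.18  ]), array([-8.9940e+01, -2.0000e-02,  1.0528e+02])) [-0.9 -0.1 -4.3] 0.04558148081433282
(array([-0.0014, -0.0002,  0.18  ]), array([-8.9950e+01, -2.0000e-02,  1.0528e+02])) [-0.6  0.3 -4.1] 0.04583482637395934
(array([-0.0014, -0.0003,  0.1801]), array([-8.9950e+01, -1.0000e-02,  1.0527e+02])) [ 0.9  0.2 -3.6] 0.04551531312735633
```

View pics/side8.png

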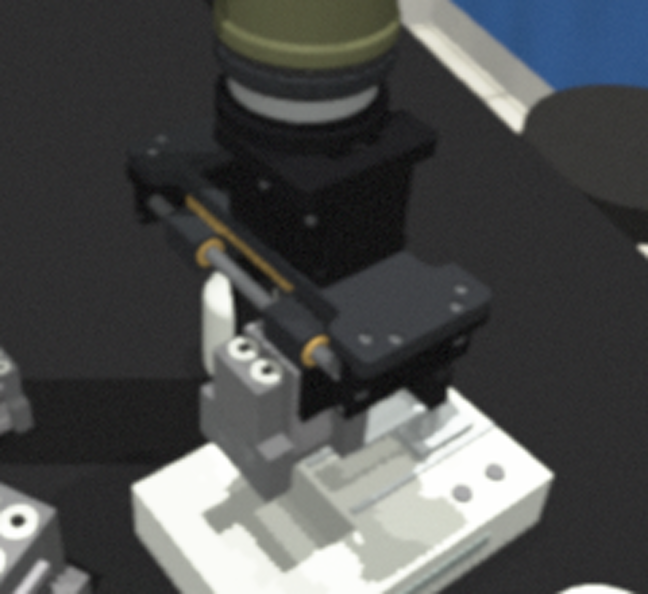

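View pics/top8.png

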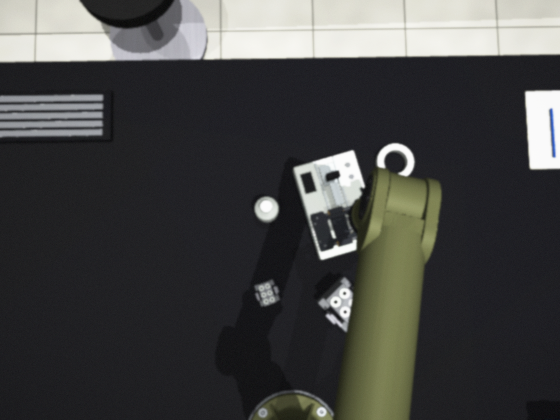

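The side view shows the cassette clear of the well and hanging upright (vial tops at about (243,348) in the crop). In the top view the bottle and tape are unmoved, and the tray is hidden by the arm. I'll check height and tilt with a model overlay.

Run:
```python
from h import *
p=np.array([.508,-.1311,np.radians(15.35)])
im=env.read_camera("side"); X,Y,w,h=250,220,90,90; s=6.5
a=cv2.resize(im[Y:Y+h,X:X+w,::-1],None,fx=s,fy=s,interpolation=cv2.INTER_CUBIC)
for z0,col in((.13,(0,255,0)),):
  for x0,x1,hy,zz in((-.035,.035,.0315,z0),(-.035,.035,.0315,z0+.036),(-.035,.035,.02,z0+.076)):
    q=((proj("side",d2w([(x0,-hy,zz),(x1,-hy,zz),(x1,hy,zz),(x0,hy,zz)],p))-[X,Y]+.5)*s).astype(int)
    cv2.polylines(a,[q.reshape(-1,1,2)],True,col,1)
cv2.imwrite("pics/side9.png",a)
for l,z in(("bottle",.06),("tray",.02),("tape",.02)):
    for d in env.outline_of("side",l)[:1]: print(l,d['p'],np.round(d['xy'],1))
```

```text
bottle 0.57 [270.  224.1]
tray 0.61 [366.3 396.7]
tape 0.97 [408.7 363. ]
```

View pics/side9.png

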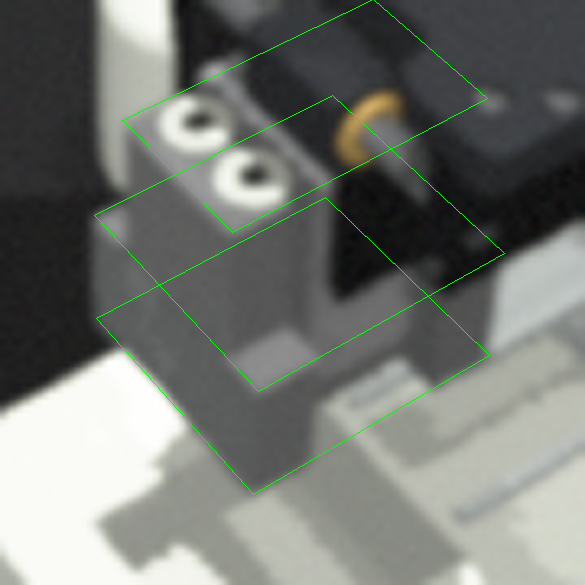

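The overlay for an underside at 0.130 m, upright, matches the cassette edges within about a pixel. The bystanders are where they were. I'm handing in.

```bash
python3 -c "
from cell import env
print(env.sign_off(), env.get_obs()['time_s'])"
```

```text
the job is handed in; nothing more can be done
the job is handed in; nothing more can be done
```

I slid the keeper back to its stop, then pinched both side catches at 30 N and lifted the middle-sized cassette straight up out of the dock. It was still held, upright and still, at hand-in, about 14 s in (limit 48 s).

**Last checks**
- **Cassette:** its edges matched the model with the underside 80 mm above the deck and no tilt, within about a pixel. The wrist carried a steady load of about 4 N, and the largest force reading between moves was about 11 N.
- **Bystanders:** the tray and tape were found within about 3 px of where they started. The bottle's reported point shifted about 8 px with part of it hidden by the gripper, but the top view shows it in place.

**Small disagreements**
- **Grip width:** it read about 45.6 mm against the nominal 48 mm for fully pinched catches. I put this down to give in the pads; both catches came free.
- **Keeper tip:** it measured about 48.5 mm along the dock, against 50 mm nominal. The slide stopped moving while the pull rose, so I took it as fully back.

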